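# Load the spice carousel and hold its index plunger out

### The arm

A 7-joint arm with a two-finger parallel gripper is mounted at the origin on a cart in front of the work surface, level with it; the furniture and walls round the work are solid. World frame = base frame: x ahead of the robot, y to its left, z up, the work surface at z = 0. Lengths are in m, angles in rad, forces in N, time in s.
With the tool pointing down it reaches from about 0.425 to 0.8 m from the base axis. Payload 8.3 kg.
Tool frame: the origin (TCP) lies at the very end of the fingers, on their centre line; the grasp point (between the pads) lies 19 mm behind it; z points along the fingers, y is the line along which they close (so a half turn about z gives the same grasp; the last joint's range is limited). The gripper opens to 85 mm and grips with 20 to 120 N. Pads are 22 mm wide; open, the fingers measure 114 mm over their backs; the gripper's body (76 mm by 85 mm) begins 54 mm behind the grasp point. The pads swing forward as they close: fully open they stand 13 mm farther back than shut.
Start: joints at [1.102, 0.383, 0.016, 1.37, -0.006, 1.388, -0.046], TCP at [0.247, -0.574, 0.231] pointing down, gripper open.
Joint ranges: [-2.95, 2.95], [-0.25, 2.06], [-1.52, 1.56], [0.18, 2.33], [-1.44, 4.58], [0.02, 2.06], [-3.01, 3.01]. Speed limits (rad/s): [2.39, 2.39, 3.01, 3.01, 3.14, 3.14, 3.14].

### API

Orientations are given as a rotation vector (axis times angle).
In Python, from plant import * gives the robot as it stands.
- The arm moves only by the tool servo_tool, never from a script. Its argument "rows" is text: rows parted by semicolons, each of 7 numbers parted by spaces: the shift along the tool's x, y, z in m, then the turn, a rotation vector about the tool's x, y, z in rad, then the closure, from -1 (fully open) to 1 (shut). A call has 1 to 8 rows; each row is the pose to reach, as a shift and turn from the pose commanded when the call began, along the tool's axes at that moment; what a row does not reach only later rows make up. A row lasts 1/10 s, in which the tool goes at most 50 mm and 8.59 degrees, less where a joint would pass 70% of its speed; a pose out of reach is approached as far as the arm can. A call with a gripper value outside its range is refused whole. The fingers move at their own pace and stop on an object; "newtons" is the grip in N (left out, the last holds). Time passes only in rows, so rows that repeat a pose let the fingers close. It gives the time, the measured TCP pose, the force, the opening and the grip force at its end, in the units of the state.
- state(): the state, without advancing time (a new reading comes with each control period).
- grab_frame(name): name is "scene" or "top"; returns a dict with "pixels" (420x560x3 uint8, blue, green, red), "z_map" (420x560 float32, m along the optical axis (not along the pixel's ray), 0 where there is no reading), "fov_y" (degrees; the focal length in pixels is half the picture's height over the tangent of half this angle, whatever the lens; pixels are square), "cx", "cy" (the principal point, pixels), "k1" (the pictures are not rectified: a ray, as slopes to the right and down, at radius r is drawn at 1 + k1 r^2 times it, then the intrinsics apply), "R" (3x3) and "t" (3): a world point X has camera coordinates R X + t. Camera axes: x right, y down, z forward; pixel columns grow to the right and rows downward; lengths in m; the calibration is good to about 2 mm. A picture is of the moment at which its call begins.
- finish_job(): hands the job in; it is judged then, once.
The state is a dict: "clock": time; "joint_pos": joint angles; "joint_vel": joint speeds; "joint_torque": joint torques, N m; "tool_pos": TCP position; "orientation": TCP orientation; "ft_force": force on the tool from outside, world axes, zero at the start; "torque": the same for the moment, N m; "grip_width": finger opening in m; "gripper_force": force on a finger pad.
Only numpy, scipy, OpenCV 4.12 (cv2) and the standard library are available. Lean on these libraries where they do the work, as an engineer would, in place of code of your own. Each camera call takes 0.05 s, during which the arm holds its last target. There are 200 camera calls.

### The job

Set the red-lidded spice jar down, lid up, in the one free pocket of the spring-driven carousel and let go of it. Then pull the red plunger knob straight up as far as it goes and keep it up, so that the carousel turns on by a quarter turn to its stop with all four jars standing in their pockets; finish still holding the knob fully up. Do not let the carousel go before the jar is in, do not drop the jar, and leave the tin, the timer and the salt mill where they are.

Things in the scene. Friction and masses are not known exactly. Their poses are not given: they have to be found in the camera images.
- red_jar: spice jar with a red lid, 47 mm in diameter, 97 mm tall, clear body with a paper label, 0.1 kg; stands upright on the worktop, lid up. Origin at the centre of its underside, z up towards the lid.
- free_pocket (a point): centre of the floor of the only empty pocket; moves with the turntable. A white ring on the wood: 56 mm inside diameter, 3 mm wall, 9 mm high; cork floor 26 mm above the worktop. Four pockets on a circle of radius 70 mm, 99 mm from neighbour to neighbour; the other three hold jars whose tops are up to 134 mm above the worktop.
- carousel: fixed base of the carousel: dark plate with an aluminium post; yaw within 0.6 rad. Origin on the worktop on the turntable's axis, z up. In its frame, mm: wooden turntable 292 in diameter, top 26 up, centred on the origin; free pocket at first at (-49, 49); plunger in its housing at (0, -130); post at (0, -172), 30 wide, 135 high, outside the turntable.
- knob_grip (a point): centre of the grip of the red plunger knob, moving with it; 154 mm above the worktop while the pin is seated. Knob: upright cylinder 27 mm in diameter, 142 to 165 mm up, with a 33 mm cap on top ending 172 mm up; below it the 26 mm housing, top 139 mm up. Free on all sides and above; jars pass lower than the knob and over 15 mm from it.
- plunger (a joint): height by which the knob is pulled up, m: 0 = pin seated 11 mm deep in its hole in the turntable's rim; 0.022 = fully up, a hard stop. A spring pulls it back down with 5 N at 0 and 12.6 N fully up. Above about 0.012 the pin is clear of the hole. Let go, it drops back.
- turntable (a joint): turn of the turntable, rad, counter-clockwise seen from above: 0 at the start, locked by the pin; 1.57 = stop, a quarter turn on. Its own spring turns it slowly (about 3 s) once the pin is clear; nobody needs to push it.
- jar_b1: spice jar with a black lid, 40 mm in diameter, 105 mm tall, in a pocket of the carousel; rides along. Origin under its centre, z up.
- jar_b2: a second jar like jar_b1, in another pocket.
- jar_green: jar with a green lid, 45 mm in diameter, 108 mm tall, in a pocket of the carousel; rides along. Origin under its centre, z up.
- tin: closed tin with a green label and gold lid, 57 mm in diameter, 72 mm tall, on the worktop near the red-lidded jar; leave it. Origin under its centre.
- timer: kitchen timer, red top and white foot, 61 mm in diameter, 46 mm tall, on the worktop near the red-lidded jar; leave it. Origin under its centre.
- salt: salt mill with a black top, 42 mm in diameter, 123 mm tall, on the right of the worktop; leave it. Origin under its centre.
There are look-alikes about, which are no part of the job. Leave any turquoise look-alike of the jar_b1 alone.

How it is judged:
On the way, in this order (a step that is already met when the one before it is completed fails the run):
1. the red-lidded jar stands lid up in the free pocket, let go, with the carousel still locked (horizontal distance between red_jar and free_pocket below 0.009 m and z of red_jar in the frame of free_pocket between -0.004 and 0.004 m and angle between red_jar's own z axis and vertical below 0.1 rad and contact force between the fingers and red_jar below 0.05 N and value of joint turntable below 0.05 rad and value of joint plunger below 0.003 m), for 0.3 s.
2. the plunger is pulled fully up by the gripper (value of joint plunger above 0.018 m and contact force between the fingers and plunger above 1 N), for 0.2 s.
At the end, for the whole second after the job is handed in: gripper holds the plunger over 18 mm up (of 22); turntable at its stop (over 1.5 rad), at rest; red-lidded jar lid up (tilt under 0.1 rad) on its pocket floor within 9 mm of its centre, untouched; other jars upright in their pockets; tin, timer, salt mill moved under 30 mm (all of step 2 and value of joint turntable above 1.5 rad and velocity of joint turntable below 0.1 rad/s and horizontal distance between red_jar and free_pocket below 0.009 m and z of red_jar in the frame of free_pocket between -0.004 and 0.004 m and angle between red_jar's own z axis and vertical below 0.1 rad and contact force between each of the arm, the fingers and red_jar below 0.05 N and angle between each of jar_b1, jar_green, jar_b2's own z axis and vertical below 0.15 rad and z of each of jar_b1, jar_green, jar_b2 in the frame of carousel below 0.032 m and distance of each of tin, timer, salt from where it was at the start of the episode below 0.03 m); the arm keeps its last pose, push and grip.
It fails at once if the carousel is let go before the jar stands in the free pocket (value of joint turntable above 0.15 rad and horizontal distance between red_jar and free_pocket above 0.015 m).
It fails at once if the jar is dropped (linear speed of red_jar above 0.6 m/s and contact force between the fingers and red_jar below 0.01 N).
It fails at once if a jar on the carousel is knocked over or out of its pocket (angle between any of jar_b1, jar_green, jar_b2's own z axis and vertical above 0.5 rad).
It fails at once if tin, timer or salt mill is pushed away (distance of any of tin, timer, salt from where it was at the start of the episode above 0.03 m).
It also fails if it takes over 54 s, if anything falls off the work surface, if the arm or the gripper's body presses on something with over 40 N, if the wrist force passes 120 N, or if a joint passes its speed limit or range.

## Working session

There is one attempt and no reset: what is moved stays moved. The work goes in short steps, Python scripts to look and compute and a tool call to move; the robot and the scene stay as the last step left them, time stands still between calls to the robot, and variables do not carry over. Pictures are saved under pics/ and viewed, at most 10 in all, crops included, and the job is handed in when it is done.

Besides the shell and the picture viewer there is one more tool, called after ">>>" as name(argument=value, ...) on one line, values as JSON. servo_tool: Moves the arm, as the interface text tells. Its arguments: {"type":"object","properties":{"rows":{"type":"string"},"newtons":{"type":"number"}},"required":["rows"]}

```bash
mkdir -p pics && cat > h.py <<'E'
from plant import *
import numpy as np, cv2
def cam(n):
    f=grab_frame(n); h=f["pixels"].shape[0]
    f["f"]=h/2/np.tan(np.radians(f["fov_y"])/2); f["R"]=np.array(f["R"]); f["t"]=np.array(f["t"]); return f
def rays(f,uv):
    K=np.array([[f["f"],0,f["cx"]],[0,f["f"],f["cy"]],[0,0,1]])
    p=cv2.undistortPoints(np.array(uv,float).reshape(-1,1,2),K,np.array([f["k1"],0,0,0.])).reshape(-1,2)
    return np.c_[p,np.ones(len(p))]
def onplane(f,uv,z):
    d=rays(f,uv)@f["R"]; o=-f["R"].T@f["t"]
    return o+d*((z-o[2])/d[:,2])[:,None]
def cloud(f):
    h,w=f["z_map"].shape; u,v=np.meshgrid(np.arange(w),np.arange(h))
    r=rays(f,np.c_[u.ravel(),v.ravel()])*f["z_map"].ravel()[:,None]
    return ((r-f["t"])@f["R"]).reshape(h,w,3)
E
python3 - <<'E'
from h import *
for n in("scene","top"):
    f=cam(n); cv2.imwrite(f"pics/{n}0.png",f["pixels"]); np.save(f"{n}0.npy",f,allow_pickle=True)
    print(n,f["f"],f["k1"],-f["R"].T@f["t"],f["R"][2])
s=state(); print(s)
E
```

```text
scene 408.80847215253414 -0.02432660644574826 [-0.00745386  0.31308227  1.1561481 ] [ 0.41918155 -0.27227713 -0.86611315]
top 507.5465487557377 -0.1390519883950758 [0.26565352 0.00501217 1.52238328] [ 0.14783127 -0.01297946 -0.98892742]
{'clock': 0.1, 'joint_pos': array([ 1.1020819 ,  0.3841815 ,  0.01639524,  1.37104522, -0.00628984,
        1.38823591, -0.04654148]), 'joint_vel': array([ 2.21443371e-05, -9.12783492e-04, -5.51771556e-04, -2.42213495e-03,
       -1.76047713e-03,  1.07449345e-03,  1.07544454e-03]), 'joint_torque': array([ 3.28316179e-03, -6.29138231e+01,  8.47945735e-01, -3.72760856e+01,
        1.70090940e-02,  1.04003231e-02,  6.20250944e-05]), 'tool_pos': array([ 0.24656578, -0.57380198,  0.2303637 ]), 'orientation': array([-3.07540421e+00, -6.32737192e-01,  6.46666146e-04]), 'ft_force': array([-0.89698252, -0.2152318 , -0.83737617]), 'torque': array([-0.0310234 ,  0.02648092, -0.01279038]), 'gripper_force': 0.0, 'grip_width': 0.0853576940866805}
```

View pics/scene0.png

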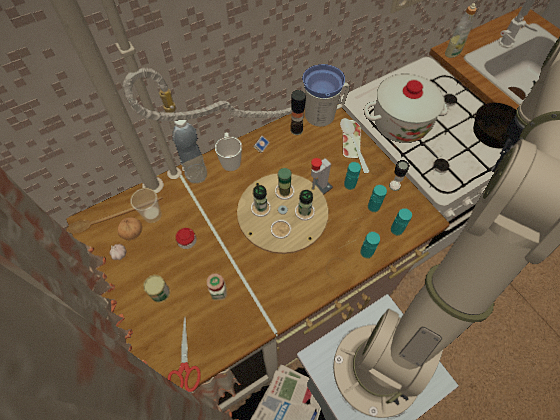

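View pics/top0.png

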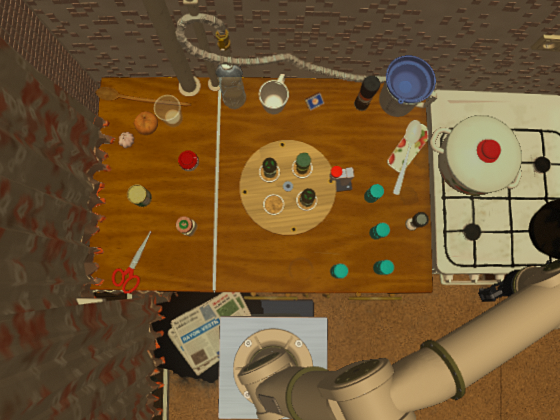

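In top: free pocket at (273,204), post/knob at (337,172). The jar could be the object at (185,225) or the red one at (188,160). The second is flat with a white foot, which fits the timer. The first is tall with a label, which fits the jar. I'll confirm with a crop and measure.

```bash
python3 - <<'E'
from h import *
S=np.load("scene0.npy",allow_pickle=True).item();T=np.load("top0.npy",allow_pickle=True).item()
a=cv2.resize(S["pixels"][215:315,130:250],(400,333),interpolation=3);b=cv2.resize(T["pixels"][145:245,115:215],(333,333),interpolation=3)
c=cv2.resize(T["pixels"][130:250,230:350+90],(700,400)[:2] if 0 else (733,420)[:2],interpolation=3)[:260]
im=np.zeros((600,735,3),np.uint8); im[:333,:400]=a; im[:333,400:733]=b; im[335:595,:733]=c
cv2.imwrite("pics/crop1.png",im)
for n,f in(("S",S),("T",T)):
    P=cloud(f); f["P"]=P
    h=cv2.cvtColor(f["pixels"],cv2.COLOR_BGR2HSV)
    m=(((h[...,0]<8)|(h[...,0]>172))&(h[...,1]>150)&(h[...,2]>90)).astype(np.uint8)
    k,l,st,ce=cv2.connectedComponentsWithStats(m)
    for i in range(1,k):
        if st[i,4]>15:
            p=np.median(P[l==i],0); 
            if .2<p[0]<1: print(n,"red",ce[i].round(1),st[i],p.round(3))
    # depth clusters over table
    m=((P[...,2]>.035)&(P[...,2]<.2)&(f["z_map"]>0)&(P[...,0]>.3)&(P[...,0]<.95)).astype(np.uint8)
    k,l,st,ce=cv2.connectedComponentsWithStats(m)
    for i in range(1,k):
        if st[i,4]>40:
            q=P[l==i]; zt=np.percentile(q[:,2],97); t=q[q[:,2]>zt-.008]
            print(n,"obj",ce[i].round(0),st[i,4],"ztop",zt.round(3),((t.max(0)+t.min(0))/2)[:2].round(3),(t.max(0)-t.min(0))[:2].round(3))
    # wooden turntable: height 26mm
    m=(abs(P[...,2]-.026)<.006)&(P[...,0]>.3)&(P[...,0]<.95)
    m=cv2.morphologyEx(m.astype(np.uint8),cv2.MORPH_OPEN,np.ones((5,5)))
    k,l,st,ce=cv2.connectedComponentsWithStats(m); i=1+np.argmax(st[1:,4]); q=P[l==i]
    c,r=cv2.minEnclosingCircle(q[:,:2].astype(np.float32)); print(n,"table",c,r,st[i])
E
```

```text
S red [413.   89.2] [403  80  20  19 268] [ 0.608 -0.579  0.216]
S red [412.3 133.1] [407 132  13   3  26] [ 0.523 -0.537  0.108]
S red [315.8 163.3] [311 158  11  13 100] [ 0.553 -0.161  0.173]
S red [184.6 235.9] [176 228  19  17 248] [0.611 0.267 0.042]
S red [185.7 375.4] [168 362  32  30 337] [0.261 0.44  0.01 ]
S obj [259. 108.] 18056 ztop 0.194 [ 0.829 -0.251] [0.153 1.703]
S obj [517.  24.] 486 ztop 0.192 [ 0.741 -1.304] [0.025 0.027]
S obj [406. 108.] 3787 ztop 0.193 [ 0.615 -0.587] [0.142 0.132]
S obj [493. 123.] 1235 ztop 0.094 [ 0.418 -0.851] [0.157 0.182]
S obj [320. 171.] 423 ztop 0.175 [ 0.554 -0.164] [0.033 0.031]
S obj [401. 170.] 242 ztop 0.125 [ 0.431 -0.412] [0.041 0.041]
S obj [352. 173.] 267 ztop 0.11 [ 0.514 -0.287] [0.037 0.038]
S obj [284. 181.] 323 ztop 0.138 [ 0.594 -0.077] [0.04 0.04]
S obj [260. 198.] 342 ztop 0.135 [0.582 0.018] [0.04  0.039]
S obj [378. 196.] 277 ztop 0.11 [ 0.404 -0.303] [0.039 0.041]
S obj [146. 203.] 636 ztop 0.105 [0.755 0.321] [0.081 0.079]
S obj [305. 203.] 340 ztop 0.135 [ 0.494 -0.09 ] [0.038 0.038]
S obj [400. 215.] 93 ztop 0.1
[... 1515 characters left out ...]
67.] 244 ztop 0.135 [0.581 0.014] [0.038 0.037]
T obj [341. 174.] 333 ztop 0.175 [ 0.555 -0.166] [0.031 0.031]
T obj [138. 194.] 355 ztop 0.074 [0.504 0.402] [0.057 0.056]
T obj [374. 192.] 237 ztop 0.109 [ 0.515 -0.291] [0.038 0.039]
T obj [307. 197.] 223 ztop 0.136 [ 0.496 -0.094] [0.04  0.034]
T obj [545. 228.] 811 ztop 0.094 [ 0.409 -0.811] [0.175 0.094]
T obj [419. 220.] 226 ztop 0.125 [ 0.432 -0.414] [0.041 0.04 ]
T obj [185. 226.] 283 ztop 0.102 [0.413 0.256] [0.043 0.044]
T obj [380. 230.] 233 ztop 0.11 [ 0.403 -0.306] [0.037 0.04 ]
T obj [384. 263.] 110 ztop 0.11 [ 0.309 -0.316] [0.017 0.038]
T table (0.5238363146781921, 0.06534604728221893) 0.07796807587146759 [241 166  24  50 537]
```

View pics/crop1.png

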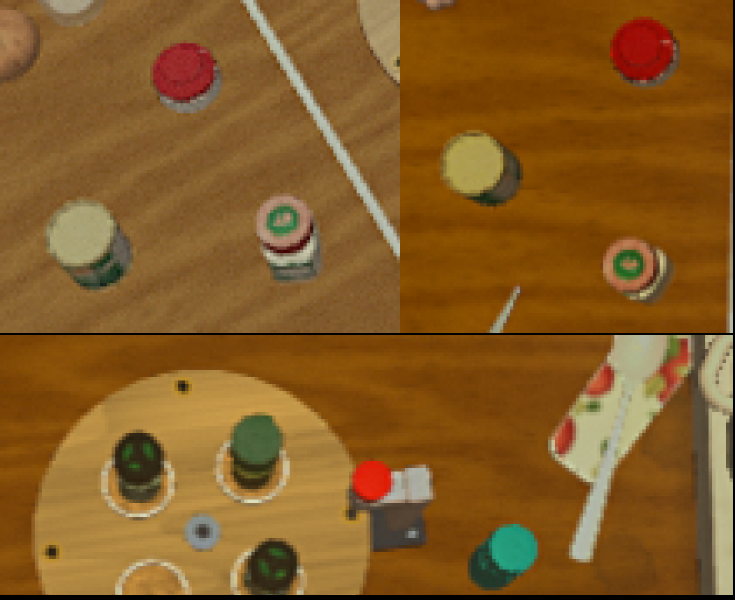

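The crop confirms it. The object at top (185,225), scene (215,286), is about 44 mm wide and 100 mm tall, with a red lid rim, a sticker and a paper label, so it is the red jar. The red puck at top (188,160) is the timer and the gold lid at (138,194) is the tin. Next I'll fit the pocket ring and the lids.

```bash
python3 - <<'E'
from h import *
from scipy.optimize import least_squares
for n in("scene","top"):
    f=np.load(n+"0.npy",allow_pickle=True).item(); P=cloud(f)
    h=cv2.cvtColor(f["pixels"],cv2.COLOR_BGR2HSV)
    u,v=np.meshgrid(np.arange(560),np.arange(420)); uv=np.c_[u.ravel(),v.ravel()]
    Q=onplane(f,uv,.035).reshape(420,560,3)
    d=np.hypot(Q[...,0]-.483,Q[...,1]-.006)
    m=(d<.038)&(h[...,1]<95)&(h[...,2]>140)
    q=Q[m][:,:2]
    r=least_squares(lambda p:np.hypot(*(q-p).T)-.0295,[.483,.006],loss="soft_l1",f_scale=.003)
    print(n,"ring",m.sum(),r.x.round(4),np.abs(r.fun).mean())
    for nm,c,z,R in(("jar",(.413,.258),.1,.03),("knob",(.5545,-.1655),.172,.022),("tin",(.503,.403),.074,.04)):
        m=(np.hypot(P[...,0]-c[0],P[...,1]-c[1])<R)&(abs(P[...,2]-z)<.01)
        uvm=np.argwhere(m)[:,::-1].astype(np.float32); e=cv2.minEnclosingCircle(uvm)[0]
        print(n,nm,m.sum(),onplane(f,[e],z-.002).round(4)[0],onplane(f,[uvm.mean(0)],z-.002).round(4)[0],np.median(P[m][:,2]).round(4))
E
```

```text
scene ring 130 [0.4837 0.0045] 0.002055765317869569
scene jar 220 [0.4117 0.2606 0.098 ] [0.4122 0.261  0.098 ] 0.098
scene knob 84 [ 0.5555 -0.1647  0.17  ] [ 0.5556 -0.1646  0.17  ] 0.1729
scene tin 333 [0.5009 0.4053 0.072 ] [0.5015 0.4053 0.072 ] 0.0702
top ring 61 [0.4826 0.0023] 0.0009474700166083854
top jar 204 [0.4126 0.2553 0.098 ] [0.4128 0.2558 0.098 ] 0.0969
top knob 111 [ 0.5557 -0.167   0.17  ] [ 0.5558 -0.1669  0.17  ] 0.1716
top tin 279 [0.5024 0.4019 0.072 ] [0.5034 0.4024 0.072 ] 0.0693
```

>>> servo_tool(rows="0.209 -0.141 -0.08 0 0 0 -1; 0.209 -0.141 -0.10 0 0 0 -1; 0.209 -0.141 -0.10 0 0 0 -1;0.209 -0.141 -0.10 0 0 0 -1; 0.418 -0.28 -0.1 0 0 0 -1; 0.418 -0.28 -0.1 0 0 0 -1; 0.418 -0.28 -0.1 0 0 0 -1; 0.418 -0.28 -0.1 0 0 0 -1", newtons=30)

```text
clock: 0.9
tool_pos: [0.4566, -0.2487, 0.3212]
orientation: [-3.077, -0.633, 0.0]
ft_force: [0.0, -0.2, -0.2]
grip_width: 0.0855
gripper_force: 0.0
```

>>> servo_tool(rows="0.14 -0.212 0 0 0 0 -1;0.14 -0.212 0 0 0 0 -1;0.14 -0.212 0 0 0 0 -1;0.14 -0.212 0 0 0 0 -1;0.14 -0.212 0 0 0 0 -1;0.159 -0.483 0 0 0 0 -1;0.159 -0.483 0 0 0 0 -1;0.159 -0.483 0 0 0 0 -1")

```text
clock: 1.7
tool_pos: [0.4508, 0.1392, 0.3208]
orientation: [3.077, 0.633, -0.001]
ft_force: [1.3, -0.5, 0.4]
grip_width: 0.0856
gripper_force: 0.0
```

>>> servo_tool(rows="0 0 0 0 0 0 -1;0 0 0 0 0 0 -1")

```text
clock: 1.9
tool_pos: [0.4513, 0.1385, 0.3211]
orientation: [3.076, 0.638, -0.0]
ft_force: [0.3, -0.2, -0.3]
grip_width: 0.0856
gripper_force: 0.0
```

>>> servo_tool(rows="0.012 -0.125 0.1 0 0 0 -1;0.012 -0.125 0.1 0 0 0 -1;0.012 -0.125 0.1 0 0 0 -1;0.012 -0.125 0.1 0 0 0 -1;0.012 -0.125 0.266 0 0 0 -1;0.012 -0.125 0.266 0 0 0 -1;0.012 -0.125 0.266 0 0 0 -1;0.012 -0.125 0.266 0 0 0 -1")

```text
clock: 2.7
tool_pos: [0.4121, 0.253, 0.0502]
orientation: [3.075, 0.628, -0.011]
ft_force: [-0.2, -0.4, 0.6]
grip_width: 0.0853
gripper_force: 0.0
```

>>> servo_tool(rows="0 0 0 0 0 0 0.3;0 0 0 0 0 0 0.6;0 0 0 0 0 0 1;0 0 0 0 0 0 1;0 0 0 0 0 0 1;0 0 0 0 0 0 1;0 0 0 0 0 0 1;0 0 0 0 0 0 1", newtons=30)

```text
clock: 3.5
tool_pos: [0.4151, 0.2575, 0.0568]
orientation: [-3.077, -0.633, -0.006]
ft_force: [1.3, -0.8, 7.0]
grip_width: 0.0513
gripper_force: 32.0
```

```bash
python3 - <<'E'
from h import *
S=cam("scene");T=cam("top")
a=cv2.resize(S["pixels"][200:330,120:280],(400,325),interpolation=3);b=cv2.resize(T["pixels"][150:280,115:275],(400,325),interpolation=3)
cv2.imwrite("pics/grip.png",np.hstack([a,b]))
s=state();print(s["tool_pos"],s["orientation"],s["ft_force"],s["torque"],s["grip_width"],s["gripper_force"])
E
```

```text
[0.41506502 0.25750658 0.05676797] [-3.07694395 -0.63268494 -0.00554908] [ 0.29202509 -0.7156472   7.27321513] [-0.36161644 -0.23035031  0.01013238] 0.05191809160635978 32.008149744942784
```

View pics/grip.png

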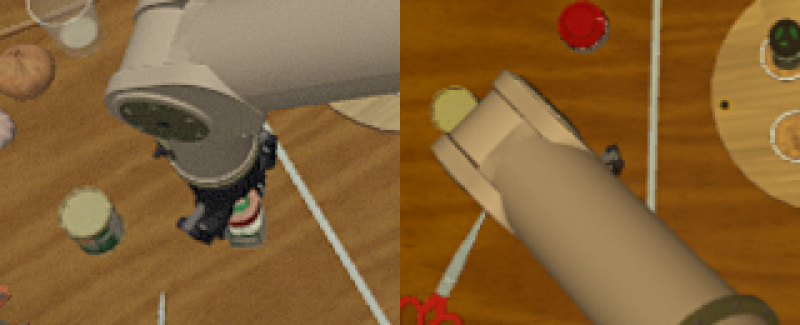

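Scene crop: the jar (lid near 246,212) stands between the fingers. The upward force is the pads swinging forward as they close. I'll lift a little and re-check.

>>> servo_tool(rows="0 0 -0.01 0 0 0 1;0 0 -0.02 0 0 0 1;0 0 -0.03 0 0 0 1;0 0 -0.04 0 0 0 1;0 0 -0.04 0 0 0 1;0 0 -0.04 0 0 0 1")

```text
clock: 4.2
tool_pos: [0.4138, 0.257, 0.0954]
orientation: [3.077, 0.633, 0.001]
ft_force: [-0.3, -0.8, -1.3]
grip_width: 0.0513
gripper_force: 31.6
```

```bash
python3 - <<'E'
from h import *
S=cam("scene")
cv2.imwrite("pics/lift.png",cv2.resize(S["pixels"][220:320,150:270],(720,600),interpolation=3))
s=state();print(s["tool_pos"],s["ft_force"],s["torque"],s["grip_width"],s["gripper_force"])
E
```

```text
[0.41352691 0.25684983 0.09503837] [ 0.23001469  0.52033179 -1.31848231] [-0.02066271 -0.01042956 -0.02334474] 0.051550532023559394 31.602118648588657
```

View pics/lift.png

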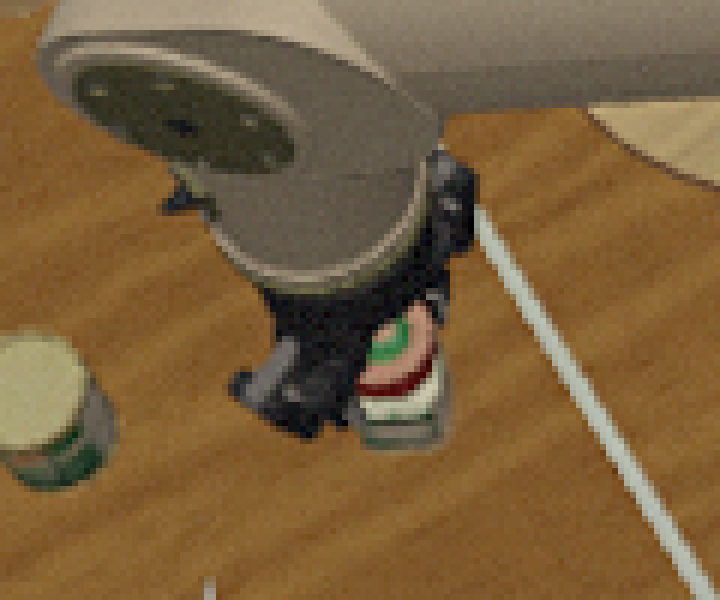

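The jar hangs upright in the fingers, with its lid at crop (400,350) and a load of about 1.3 N. I'll carry it over the pocket.

>>> servo_tool(rows="-0.002 0.02 -0.03 0 0 0 1;-0.007 0.055 -0.04 0 0 0 1;-0.013 0.095 -0.04 0 0 0 1;-0.018 0.135 -0.04 0 0 0 1;-0.023 0.175 -0.04 0 0 0 1;-0.029 0.215 -0.04 0 0 0 1;-0.033 0.245 -0.04 0 0 0 1;-0.034 0.26 -0.04 0 0 0 1")

```text
clock: 5.05
tool_pos: [0.485, 0.0013, 0.1344]
orientation: [3.078, 0.626, -0.002]
ft_force: [-0.9, -0.3, -1.2]
grip_width: 0.0517
gripper_force: 31.9
```

>>> servo_tool(rows="0 0 0 0 0 0 1;0 0 0 0 0 0 1;0 0 0 0 0 0 1")

```text
clock: 5.35
tool_pos: [0.4846, 0.0069, 0.1351]
orientation: [-3.075, -0.638, 0.0]
ft_force: [0.1, 0.5, 0.0]
grip_width: 0.0514
gripper_force: 31.9
```

```bash
python3 - <<'E'
from h import *
S=cam("scene");np.save("scene1.npy",S,allow_pickle=True)
s=state();print(s["tool_pos"],s["orientation"],s["ft_force"],s["grip_width"])
p=S["R"]@np.array([.483,.0035,.13])+S["t"];u=int(S["f"]*p[0]/p[2]+S["cx"]);v=int(S["f"]*p[1]/p[2]+S["cy"])
x0,y0=u-55,v-40;print(x0,y0)
cv2.imwrite("pics/over.png",cv2.resize(S["pixels"][y0:y0+90,x0:x0+120],(800,600),interpolation=3))
E
```

```text
[0.48466817 0.00672597 0.13514463] [-3.07561229e+00 -6.37711341e-01  2.35485433e-05] [ 0.32921086  0.64023672 -0.8964286 ] 0.051422737342459994
226 172
```

View pics/over.png

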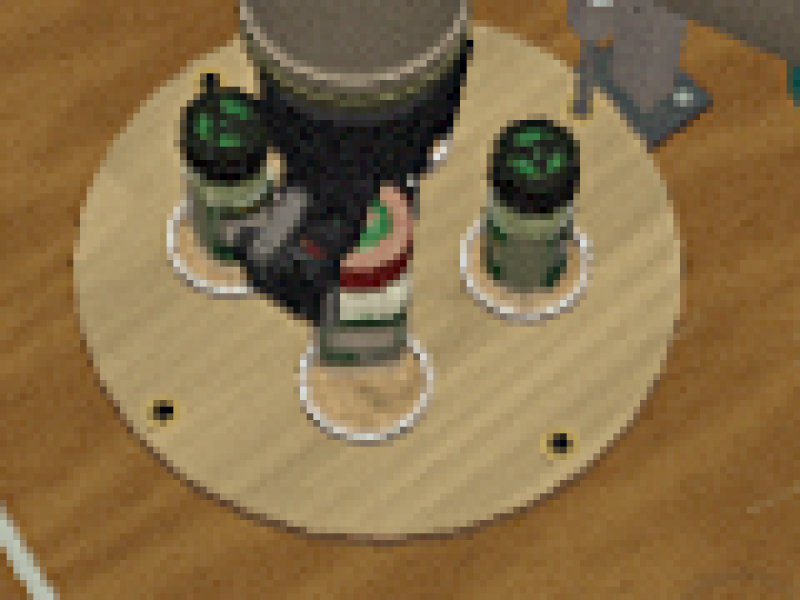

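```bash
python3 - <<'E'
from h import *
S=np.load("scene1.npy",allow_pickle=True).item()
g=lambda x,y:[226+x/6.667-.4,172+y/6.667-.4]
o=-S["R"].T@S["t"]
c=np.array([.483,.0035]); d=c-o[:2]; d/=np.linalg.norm(d); r=np.array([d[1],-d[0]])
print("dir",d,"right",r, "TCP comp", np.array([.4847,.0067])@np.c_[d,r])
b=onplane(S,[g(366,364)],.078)[0][:2]; print("front-> along",b@d+.0235)
for x,y,z in((412,265,.16),(409,345,.085)):
    e=onplane(S,[g(x,y)],z)[0][:2]; print("right edge lat",e@r-.0235)
e=onplane(S,[g(371,235)],.175)[0][:2]
# ring edges in crop at 35mm
for nm,x,y in(("L",301,385),("R",433,385),("B",366,440)):
    e=onplane(S,[g(x,y)],.035)[0][:2]; print(nm,e@d,e@r)
q=np.array([.4837,.0045]); print("ring",q@d,q@r)
E
```

```text
dir [ 0.84562749 -0.5337735 ] right [-0.5337735  -0.84562749] TCP comp [ 0.40629936 -0.26438572]
front-> along 0.41416862968800944
right edge lat -0.26645567372511886
right edge lat -0.26655851824963767
L 0.40203985919411933 -0.29215150477518514
R 0.40242067032284207 -0.23118714871337503
B 0.3740217080791374 -0.261975824375384
ring 0.406628034675058 -0.2619915674526565
```

>>> servo_tool(rows="-0.0026 0.001 0.01 0 0 0 1;-0.0026 0.001 0.02 0 0 0 1;-0.0026 0.001 0.033 0 0 0 1;-0.0026 0.001 0.033 0 0 0 1;-0.0026 0.001 0.033 0 0 0 1")

```text
clock: 5.9
tool_pos: [0.4826, 0.003, 0.1015]
orientation: [-3.076, -0.633, 0.002]
ft_force: [0.3, -0.0, -1.3]
grip_width: 0.0514
gripper_force: 31.9
```

```bash
python3 - <<'E'
from h import *
S=cam("scene");T=cam("top");np.save("scene2.npy",S,allow_pickle=True)
s=state();print(s["tool_pos"],s["orientation"],s["ft_force"],s["grip_width"])
a=cv2.resize(S["pixels"][192:252,256:306],(500,600),interpolation=3)
b=cv2.resize(T["pixels"][180:240,245:275],(300,600),interpolation=3)
cv2.imwrite("pics/near.png",np.hstack([a,b]))
E
```

```text
[0.48326802 0.00290231 0.10237771] [-3.07699437e+00 -6.33102457e-01 -6.86721092e-04] [-0.088886    0.64403846 -1.47124254] 0.05177248338738916
```

View pics/near.png

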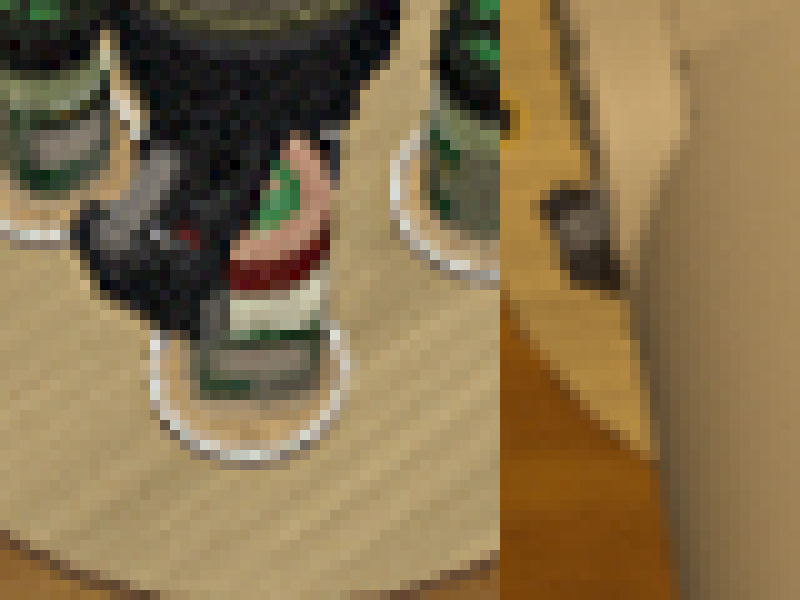

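```bash
python3 - <<'E'
from h import *
S=np.load("scene2.npy",allow_pickle=True).item()
g=lambda x,y:[256+x/10-.45,192+y/10-.45]
d=np.array([.8456,-.5338]); r=np.array([d[1],-d[0]])
for y in(395,405,412): print("along",y,onplane(S,[g(260,y)],.045)[0][:2]@d+.0235)
for x,y,z in((332,235,.13),(330,340,.075),(330,380,.05)): print("lat R",onplane(S,[g(x,y)],z)[0][:2]@r-.0235)
print("lat L",onplane(S,[g(192,380)],.05)[0][:2]@r+.0235)
for nm,x,y in(("L",150,375),("R",350,375),("B",250,464)):
    e=onplane(S,[g(x,y)],.035)[0][:2]; print(nm,e@d,e@r)
print(np.array([.4833,.0029])@np.c_[d,r])
# body column colour profile below the label
print(S["pixels"][228:242,281].tolist())
E
```

```text
along 395 0.41477874383340996
along 405 0.41137240311027967
along 412 0.40899346378638074
lat R -0.262073627077155
lat R -0.2616349104961507
lat R -0.2611668098617946
lat L -0.25608030123742104
L 0.40304891103749907 -0.2927907599151658
R 0.40343652768043287 -0.23118332649030832
B 0.37281557485949945 -0.2618198891687124
[ 0.40713046 -0.26043778]
[[103, 122, 132], [82, 100, 105], [72, 88, 83], [70, 89, 91], [105, 134, 153], [108, 145, 171], [104, 150, 179], [90, 137, 170], [127, 155, 174], [205, 215, 209], [98, 112, 130], [104, 154, 176], [105, 152, 174], [112, 156, 177]]
```

>>> servo_tool(rows="-0.002 -0.003 0 0 0 0 1;-0.002 -0.003 0.004 0 0 0 1;-0.002 -0.003 0.008 0 0 0 1;-0.002 -0.003 0.012 0 0 0 1;-0.002 -0.003 0.015 0 0 0 1;-0.002 -0.003 0.017 0 0 0 1;-0.002 -0.003 0.017 0 0 0 1")

```text
clock: 6.7
tool_pos: [0.4799, 0.0042, 0.0848]
orientation: [3.077, 0.632, -0.001]
ft_force: [1.4, -2.7, -1.9]
grip_width: 0.0512
gripper_force: 31.8
```

>>> servo_tool(rows="0 0.001 0.001 0 0 0 1;0 0.001 0.002 0 0 0 1;0 0.001 0.002 0 0 0 1;0 0.001 0.002 0 0 0 1")

```text
clock: 7.1
tool_pos: [0.4805, 0.004, 0.0833]
orientation: [-3.077, -0.633, -0.0]
ft_force: [1.4, -0.9, -0.1]
grip_width: 0.0509
gripper_force: 32.0
```

Not firmly down yet; I'll lower in small steps until contact.

>>> servo_tool(rows="0 0 0.001 0 0 0 1;0 0 0.001 0 0 0 1;0 0 0.001 0 0 0 1")

```text
clock: 7.4
tool_pos: [0.4813, 0.0043, 0.0829]
orientation: [3.077, 0.634, 0.003]
ft_force: [2.0, 0.6, 6.0]
grip_width: 0.0515
gripper_force: 32.5
```

>>> servo_tool(rows="0 0 0 0 0 0 0;0 0 0 0 0 0 -0.3;0 0 0 0 0 0 -0.5;0 0 0 0 0 0 -0.7;0 0 0 0 0 0 -0.8;0 0 0 0 0 0 -0.8")

```text
clock: 8.0
tool_pos: [0.4802, 0.0039, 0.082]
orientation: [-3.077, -0.633, 0.001]
ft_force: [-0.7, -0.3, -0.1]
grip_width: 0.0771
gripper_force: 0.0
```

>>> servo_tool(rows="0 0 -0.02 0 0 0 -0.8;0 0 -0.05 0 0 0 -0.8;0 0 -0.09 0 0 0 -0.8;0 0 -0.13 0 0 0 -0.8;0 0 -0.17 0 0 0 -0.8;0 0 -0.17 0 0 0 -0.8;0 0 -0.17 0 0 0 -0.8")

```text
clock: 8.7
tool_pos: [0.4808, 0.0039, 0.2529]
orientation: [3.076, 0.633, 0.003]
ft_force: [-0.2, 0.0, -0.5]
grip_width: 0.0768
gripper_force: 0.0
```

>>> servo_tool(rows="0.002 0.04 0 0 0 0 -0.6;0.002 0.08 0 0 0 0 -0.6;0.002 0.12 0 0 0 0 -0.6;0.002 0.16 0 0 0 0 -0.6;0.002 0.186 0 0 0 0 -0.6;0.002 0.186 0 0 0 0 -0.6;0.002 0.186 0 0 0 0 -0.6")

```text
clock: 9.4
tool_pos: [0.555, -0.1661, 0.2502]
orientation: [-3.075, -0.632, 0.004]
ft_force: [-0.4, 0.8, -0.3]
grip_width: 0.0682
gripper_force: 0.0
```

```bash
python3 - <<'E'
from h import *
S=cam("scene");T=cam("top")
s=state();print(s["tool_pos"],s["orientation"],s["grip_width"])
P=cloud(S);m=(np.hypot(P[...,0]-.483,P[...,1]-.0035)<.04)&(P[...,2]>.1)
p=P[m];p=p[p[:,2]>np.percentile(p[:,2],90)-.01];print(m.sum(),(p.max(0)+p.min(0))/2,np.ptp(p,0),np.median(p[:,2]))
a=cv2.resize(S["pixels"][145:265,225:345],(400,400),interpolation=3)
b=cv2.resize(T["pixels"][130:250,230:350],(400,400),interpolation=3)
cv2.imwrite("pics/placed.png",np.hstack([a,b]))
E
```

```text
[ 0.55527342 -0.16459062  0.25133648] [-3.07512460e+00 -6.35879432e-01  1.67112430e-03] 0.06870153862143794
221 [0.48117447 0.00704343 0.12316977] [0.04549481 0.04443927 0.01168227] 0.12434278009273936
```

View pics/placed.png

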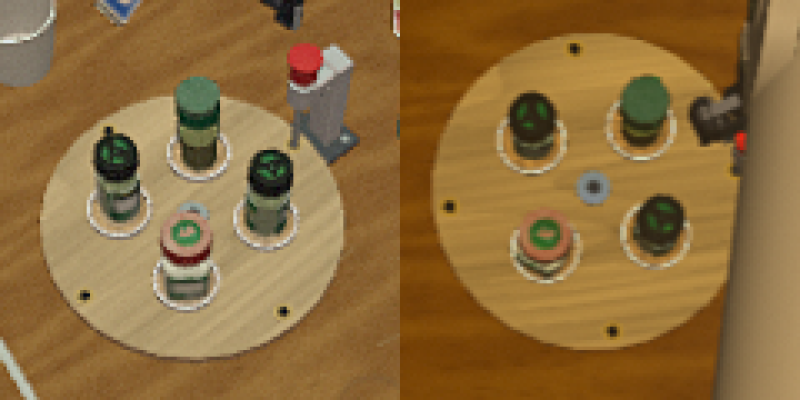

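The red jar stands lid up and inside its ring (scene crop 187,250; top crop 545,245), with its top at 0.124 m. The gripper is over the knob, so I'll go down to grip it.

>>> servo_tool(rows="0 0 0.03 0 0 0 -0.6;0 0 0.06 0 0 0 -0.6;0 0 0.085 0 0 0 -0.6;0 0 0.1 0 0 0 -0.6;0 0 0.111 0 0 0 -0.6;0 0 0.111 0 0 0 -0.6;0 0 0.111 0 0 0 -0.6")

```text
clock: 10.2
tool_pos: [0.556, -0.1657, 0.1419]
orientation: [3.077, 0.634, 0.001]
ft_force: [-0.2, -0.4, -0.5]
grip_width: 0.0687
gripper_force: 0.0
```

>>> servo_tool(rows="0 0 0 0 0 0 0;0 0 0 0 0 0 0.3;0 0 0 0 0 0 0.6;0 0 0 0 0 0 1;0 0 0 0 0 0 1;0 0 0 0 0 0 1;0 0 0 0 0 0 1", newtons=60)

```text
clock: 10.9
tool_pos: [0.5563, -0.1666, 0.1423]
orientation: [3.076, 0.633, 0.003]
ft_force: [0.0, 0.2, 5.5]
grip_width: 0.0307
gripper_force: 58.7
```

>>> servo_tool(rows="0 0 -0.004 0 0 0 1;0 0 -0.009 0 0 0 1;0 0 -0.014 0 0 0 1;0 0 -0.018 0 0 0 1;0 0 -0.021 0 0 0 1;0 0 -0.023 0 0 0 1;0 0 -0.023 0 0 0 1")

```text
clock: 11.6
tool_pos: [0.556, -0.1666, 0.1629]
orientation: [-3.077, -0.633, -0.0]
ft_force: [8.5, -3.1, -12.9]
grip_width: 0.0302
gripper_force: 60.2
```

>>> servo_tool(rows="0 0 -0.001 0 0 0 1;0 0 -0.002 0 0 0 1;0 0 -0.002 0 0 0 1;0 0 -0.002 0 0 0 1;0 0 -0.002 0 0 0 1;0 0 -0.002 0 0 0 1;0 0 -0.002 0 0 0 1;0 0 -0.002 0 0 0 1")

```text
clock: 12.4
tool_pos: [0.556, -0.1666, 0.1645]
orientation: [-3.077, -0.633, -0.0]
ft_force: [9.0, -2.2, -13.0]
grip_width: 0.0306
gripper_force: 60.7
```

>>> servo_tool(rows="0 0 0 0 0 0 1;0 0 0 0 0 0 1;0 0 0 0 0 0 1;0 0 0 0 0 0 1;0 0 0 0 0 0 1;0 0 0 0 0 0 1;0 0 0 0 0 0 1;0 0 0 0 0 0 1")

```text
clock: 13.2
tool_pos: [0.556, -0.1666, 0.1645]
orientation: [-3.077, -0.633, -0.0]
ft_force: [9.4, -2.7, -13.6]
grip_width: 0.0304
gripper_force: 60.7
```

>>> servo_tool(rows="0 0 0 0 0 0 1;0 0 0 0 0 0 1;0 0 0 0 0 0 1;0 0 0 0 0 0 1;0 0 0 0 0 0 1;0 0 0 0 0 0 1;0 0 0 0 0 0 1;0 0 0 0 0 0 1")

```text
clock: 14.0
tool_pos: [0.556, -0.1666, 0.1645]
orientation: [-3.077, -0.633, -0.0]
ft_force: [8.9, -3.2, -13.3]
grip_width: 0.0305
gripper_force: 60.7
```

>>> servo_tool(rows="0 0 0 0 0 0 1;0 0 0 0 0 0 1;0 0 0 0 0 0 1;0 0 0 0 0 0 1;0 0 0 0 0 0 1;0 0 0 0 0 0 1;0 0 0 0 0 0 1;0 0 0 0 0 0 1")

```text
clock: 14.8
tool_pos: [0.5559, -0.1666, 0.1645]
orientation: [-3.077, -0.633, 0.0]
ft_force: [9.4, -2.6, -13.0]
grip_width: 0.0307
gripper_force: 60.7
```

>>> servo_tool(rows="0 0 0 0 0 0 1;0 0 0 0 0 0 1;0 0 0 0 0 0 1;0 0 0 0 0 0 1;0 0 0 0 0 0 1;0 0 0 0 0 0 1;0 0 0 0 0 0 1;0 0 0 0 0 0 1")

```text
clock: 15.6
tool_pos: [0.5559, -0.1666, 0.1645]
orientation: [-3.077, -0.633, -0.0]
ft_force: [8.0, -1.9, -12.8]
grip_width: 0.0307
gripper_force: 60.7
```

```bash
python3 - <<'E'
from h import *
S=cam("scene");T=cam("top")
s=state();print(s["clock"],s["tool_pos"],s["ft_force"],s["grip_width"])
a=cv2.resize(S["pixels"][145:265,225:345],(400,400),interpolation=3)
b=cv2.resize(T["pixels"][130:250,230:350],(400,400),interpolation=3)
cv2.imwrite("pics/turned.png",np.hstack([a,b]))
E
```

```text
15.7 [ 0.55594714 -0.16660355  0.16450278] [  8.74833333  -3.37797999 -13.20717539] 0.030623603554083143
```

View pics/turned.png

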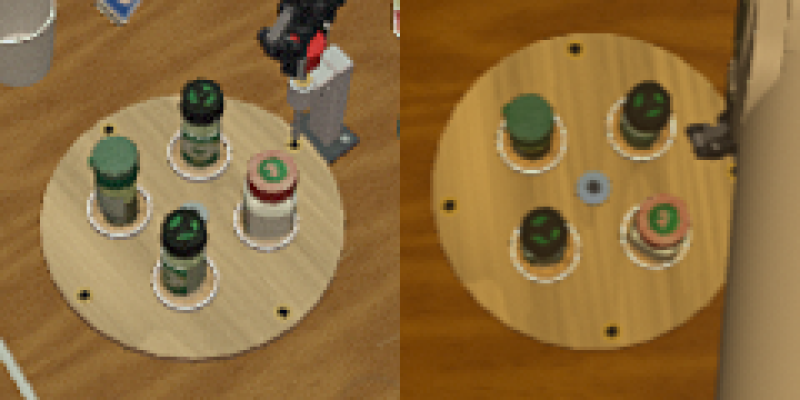

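The carousel has made its quarter turn, with the red jar now at scene crop (270,200) and all four jars upright in their rings. The knob is held up about 22 mm with a pull of 13 N.

```bash
python3 -c "
from plant import *
print(finish_job())"
```

```text
the job is handed in; nothing more can be done
None
```

The job is handed in: the red-lidded jar is in its pocket, the carousel has turned a quarter turn with all four jars upright, and the gripper is still holding the knob up about 22 mm; the judge returned no result, so a pass is not confirmed.

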